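# Find the jam jar that has not sealed

### The arm

A 6-joint arm with a two-finger parallel gripper is mounted at the origin on the work surface; the furniture and walls round the work are solid. World frame = base frame: x ahead of the robot, y to its left, z up, the work surface at z = 0. Lengths are in m, angles in rad, forces in N, time in s.
With the tool pointing down it reaches from about 0.3 to 0.775 m from the base axis. Payload 14.6 kg.
Tool frame: the origin (TCP) lies midway between the tips of the shut fingers; the grasp point (between the pads) lies 19 mm behind it (ctrl.pinch_z is the z of the grasp point in the tool frame, in m); z points along the fingers, y is the line along which they close (so a half turn about z gives the same grasp; the last joint's range is limited). The gripper opens to 94 mm and grips with 3 to 60 N. Pads are 16 mm wide; open, the fingers measure 119 mm over their backs; the gripper's body (75 mm by 177 mm) begins 78 mm behind the grasp point.
Start: joints at [1.205, 0.3, 1.521, -0, 1.321, -0.067], TCP at [0.162, 0.526, 0.205] pointing down, gripper open.
Joint ranges: [-3.03, 3.03], [-0.79, 2.21], [0.23, 2.52], [-1.04, 4.18], [0, 3.07], [-2.55, 2.55]. Speed limits (rad/s): [2.22, 2.22, 2.57, 3.14, 3.14, 3.14].

### API

Orientations are given as [roll, pitch, yaw] about the fixed x, y, z axes, in that order (R = Rz(yaw) Ry(pitch) Rx(roll)).
In Python, from station import ctrl, camera, ticket gives the robot as it stands. The module is installed in compiled form; this text tells all that it offers.
- The arm moves only by the shell command python3 -m inch 'ROWS' [FORCE]. ROWS is text: rows parted by semicolons, each of 7 numbers parted by spaces: the opening, from -1 (shut) to 1 (fully open), then the shift along the tool's x, y, z in units of 0.03 m (1.0 is 0.03 m), then the turn, a rotation vector about the tool's x, y, z in units of 10 degrees (1.0 is 10 degrees). In form: grip dx dy dz rx ry rz; .... A call has 1 to 10 rows; each row shifts and turns the commanded pose from where the row before left it, along the tool's axes as they then stand; what a row does not reach is not made up. A row lasts 1/8 s, in which the tool goes at most 62.5 mm and 10.7 degrees, less where a joint would pass 70% of its speed; a pose out of reach is approached as far as the arm can. A call with a number of a shift or a turn outside -1 to 1 is refused whole. A call with a gripper value outside its range is refused whole. The fingers move at their own pace and stop on an object; FORCE is the grip in N (left out, the last holds). Time passes only in rows, so rows that do not move let the fingers close. It gives the time, the measured TCP pose, the force, the opening and the grip force at its end, in the units of the state.
- ctrl.get_obs(): the state, without advancing time (a new reading comes with each control period).
- camera(name): name is "scene" or "top"; returns a dict with "img" (384x512x3 uint8, blue, green, red), "range_z" (384x512 float32, m along the optical axis (not along the pixel's ray), 0 where there is no reading), "intrinsics" (3x3 intrinsics, pixels), "k1" (the pictures are not rectified: a ray, as slopes to the right and down, at radius r is drawn at 1 + k1 r^2 times it, then the intrinsics apply), "view" (4x4, takes a point from world to camera coordinates). Camera axes: x right, y down, z forward; pixel columns grow to the right and rows downward; lengths in m; the calibration is good to about 2 mm. A picture is of the moment at which its call begins.
- ticket.hand_in(): hands the job in; it is judged then, once.
The state is a dict: "time_s": time; "qpos": joint angles; "joint_vel": joint speeds; "tau": joint torques, N m; "ee_pos": TCP position; "eef_rot": TCP orientation; "force": force on the tool from outside, world axes, zero at the start; "moment": the same for the moment, N m; "grip_width": finger opening in m; "grip_force": force on a finger pad.
Only numpy, scipy, OpenCV 4.12 (cv2) and the standard library are available. Lean on these libraries where they do the work, as an engineer would, in place of code of your own. Each camera call takes 0.05 s, during which the arm holds its last target. There are 200 camera calls.

### The job

One of the four jam jars on the board has not sealed, and it cannot be seen from outside: with the wooden muddler, press its tip gently on the middle of each lid in turn, from the left jar to the right one, firmly enough to feel whether it gives (a sealed lid stays firm, the unsealed one clicks in and stays in). Put the muddler back in its stand and set the unsealed jar upright in the middle of the empty saucer, to be eaten first. Leave the three sealed jars where they are and disturb nothing else.

Things in the scene. Friction and masses are not known exactly. Their poses are not given: they have to be found in the camera images.
- board: wooden board lying flat, 125 mm (its x) by 420 mm (its y) by 16 mm thick, carrying the four jars in a row along its y axis, about 96 mm apart; fixed; origin at the centre of its underside
- jar_1: glass jam jar with a plain steel lid, the leftmost (largest y) of four that look the same; 62 mm diameter, 85 mm tall, the lid being the top 21 mm, about 0.33 kg; origin at the centre of its underside, z up along its axis
- lid_1 (a point): test point: the middle of the round centre panel (30 mm across) on top of the lid of jar_1, 85 mm above the jar's underside. The panel of a sealed lid stays firm (it springs 1 to 2 mm under 10 to 20 N and comes back); that of an unsealed lid yields at about 3 N, goes 6 mm in and stays in, and this point with it
- jar_2: glass jam jar with a plain steel lid, the second from the left of four that look the same; 62 mm diameter, 85 mm tall, the lid being the top 21 mm, about 0.33 kg; origin at the centre of its underside, z up along its axis
- lid_2 (a point): test point: the middle of the round centre panel (30 mm across) on top of the lid of jar_2, 85 mm above the jar's underside. The panel of a sealed lid stays firm (it springs 1 to 2 mm under 10 to 20 N and comes back); that of an unsealed lid yields at about 3 N, goes 6 mm in and stays in, and this point with it
- jar_3: glass jam jar with a plain steel lid, the third from the left of four that look the same; 62 mm diameter, 85 mm tall, the lid being the top 21 mm, about 0.33 kg; origin at the centre of its underside, z up along its axis
- lid_3 (a point): test point: the middle of the round centre panel (30 mm across) on top of the lid of jar_3, 85 mm above the jar's underside. The panel of a sealed lid stays firm (it springs 1 to 2 mm under 10 to 20 N and comes back); that of an unsealed lid yields at about 3 N, goes 6 mm in and stays in, and this point with it
- jar_4: glass jam jar with a plain steel lid, the rightmost (smallest y) of four that look the same; 62 mm diameter, 85 mm tall, the lid being the top 21 mm, about 0.33 kg; origin at the centre of its underside, z up along its axis
- lid_4 (a point): test point: the middle of the round centre panel (30 mm across) on top of the lid of jar_4, 85 mm above the jar's underside. The panel of a sealed lid stays firm (it springs 1 to 2 mm under 10 to 20 N and comes back); that of an unsealed lid yields at about 3 N, goes 6 mm in and stays in, and this point with it
- muddler: turned wooden muddler standing tip down in its stand, 159 mm long, 90 g; origin at the very end of its rounded tip, z up along its axis to the head; tip part 18 mm diameter for the lowest 47 mm, then a shoulder 33 mm across that rests on the stand
- tip (a point): the lowest point of the muddler's rounded tip (a half ball of 18 mm diameter)
- head (a point): where to hold the muddler: on its axis in the middle of its straight head, 134 mm above the tip; the head is 33 mm diameter from 112 to 156 mm above the tip
- stand: dark wooden block, 85 x 75 mm and 56 mm high on a 105 x 95 mm foot, fixed; a round hole of 25 mm diameter, 51 mm deep, in the middle of its top holds the muddler, whose tip then hangs 9 mm above the table; origin at the centre of its underside
- saucer: empty patterned saucer lying on the table, fixed; 155 mm diameter, rim 19 mm high, flat middle 68 mm across and 5 mm above the table; origin at the centre of its underside
- cup: patterned coffee cup, 81 x 108 x 74 mm; bystander
- mandarin: mandarin, 55 mm; bystander
- lemon: lemon, 78 x 55 mm; bystander
- honey_jar: honey jar, 68 mm diameter, 112 mm tall; bystander
Things that resemble listed ones, but are neither listed nor needed, are in the scene too. What is meant by the muddler is not purple, and is the smaller of those in its own colour. What is shaped like the jar_4 but blue is not meant.

How it is judged:
By the outcome, as a careful person would: the job done as asked, in the order asked, and still so for the second after the job is handed in, with the robot touching nothing.
It also fails if it takes over 72 s, if anything falls off the work surface, if the arm or the gripper's body presses on something with over 40 N, if the wrist force passes 120 N, or if a joint passes its speed limit or range.

## Working session

There is one attempt and no reset: what is moved stays moved. The work goes in short steps, Python scripts to look and compute and a shell command to move; the robot and the scene stay as the last step left them, time stands still between calls to the robot, and variables do not carry over. Pictures are saved under pics/ and viewed, at most 10 in all, crops included, and the job is handed in when it is done.

```bash
mkdir -p pics; cat > h.py <<'E'
import numpy as np, cv2
from station import ctrl, camera, ticket
def snap(n):
    c=camera(n); return c
def world(c,u,v,z=None):
    K=np.array(c['intrinsics']);T=np.array(c['view']);k=c['k1']
    d=np.array([(u-K[0,2])/K[0,0],(v-K[1,2])/K[1,1]]);s=d.copy()
    for _ in range(20): s=d/(1+k*(s@s))
    ray=np.array([s[0],s[1],1.]);R=T[:3,:3];o=-R.T@T[:3,3];w=R.T@ray
    if z is None: t=float(c['range_z'][int(round(v)),int(round(u))])
    else: t=(z-o[2])/w[2]
    return o+t*w
def cloud(c):
    K=np.array(c['intrinsics']);T=np.array(c['view']);k=c['k1']
    v,u=np.mgrid[:384,:512]
    d=np.stack([(u-K[0,2])/K[0,0],(v-K[1,2])/K[1,1]],-1);s=d.copy()
    for _ in range(20): s=d/(1+k*(s**2).sum(-1,keepdims=True))
    P=np.concatenate([s,np.ones((384,512,1))],-1)*c['range_z'][...,None]
    return (P-T[:3,3])@T[:3,:3]
E
python3 - <<'E'
from h import *
for n in ('scene','top'):
    c=snap(n); cv2.imwrite(f'pics/{n}0.png',cv2.resize(c['img'],(800,600),interpolation=cv2.INTER_CUBIC)); np.savez(f'{n}0.npz',**c)
    T=np.array(c['view']);print(n,-T[:3,:3].T@T[:3,3],T[2,:3],c['k1'])
o=ctrl.get_obs();print(o,ctrl.pinch_z)
E
```

```text
scene [-0.38287692 -0.62457039  1.01167116] [ 0.62100674  0.4261967  -0.65780468] -0.009100799602658645
top [ 0.39289398 -0.04015265  1.33897238] [ 0.05433397  0.02845364 -0.99811733] -0.11807217313632201
{'time_s': 0.1, 'qpos': array([ 1.20539327e+00,  3.00395606e-01,  1.52154322e+00,  1.37409108e-05,
        1.32069201e+00, -6.65860662e-02]), 'joint_vel': array([ 2.71734283e-04, -2.56178164e-04, -6.06788592e-04,  9.58104776e-05,
       -2.86768595e-04,  2.17633049e-03]), 'tau': array([ 1.54558649e-03, -5.32643330e+01, -3.53280723e+01,  7.09415227e-02,
        2.35807820e-02, -5.17833610e-05]), 'ee_pos': array([0.16181919, 0.52540139, 0.20494376]), 'eef_rot': array([-3.14055766e+00, -8.23577744e-05,  2.84277221e+00]), 'force': array([-0.61497758, -0.6402555 ,  0.30043595]), 'moment': array([-0.00682282, -0.04954597, -0.01659979]), 'grip_force': 0.0, 'grip_width': 0.09349489687936446} -0.0188
```

View pics/scene0.png

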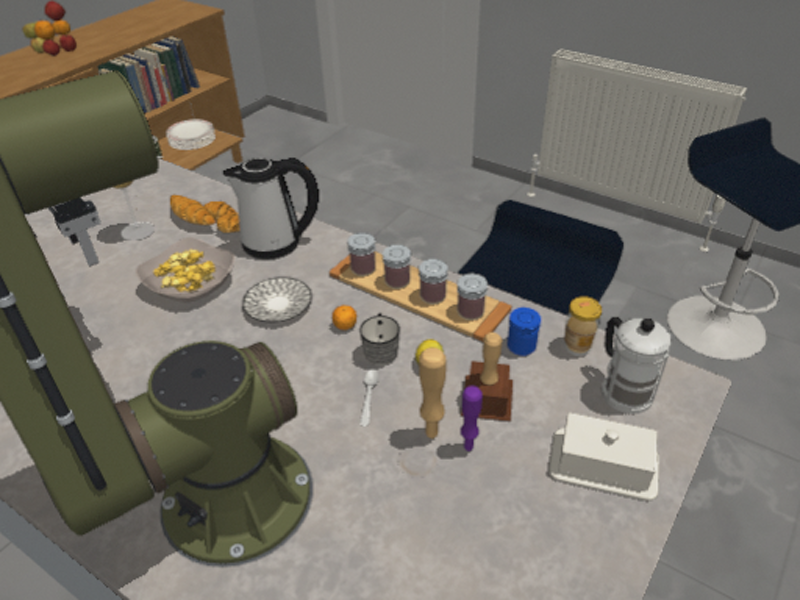

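View pics/top0.png

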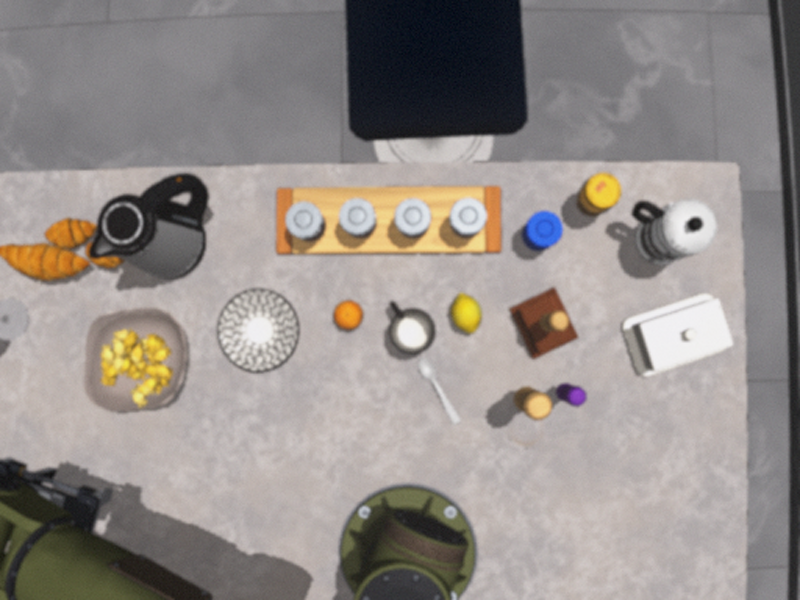

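The scene view shows the jars on the board at (360–472, 240–300), the wooden muddler in its stand at (490, 360), and two decoys: a larger muddler at (432, 390) and a purple one at (470, 415). In the top view (800x600), the lids are at (304,220), (357,217), (412,217) and (467,216), the muddler head is at (558,321), and the saucer is at (258,330).

```bash
python3 - <<'E'
from h import *
def circ(P):
    A=np.c_[2*P[:,:2],np.ones(len(P))];s=np.linalg.lstsq(A,(P[:,:2]**2).sum(1),rcond=None)[0]
    return s[:2],np.sqrt(s[2]+s[:2]@s[:2])
t=dict(np.load('top0.npz'));C=cloud(t);s=dict(np.load('scene0.npz'));S=cloud(s)
def comps(C,lo,hi,xr,yr,mn=15):
    m=(C[...,2]>lo)&(C[...,2]<hi)&(C[...,0]>xr[0])&(C[...,0]<xr[1])&(C[...,1]>yr[0])&(C[...,1]<yr[1])
    n,l,st,ce=cv2.connectedComponentsWithStats(m.astype(np.uint8))
    for i in range(1,n):
        if st[i,4]>=mn:
            P=C[l==i];(c,r)=cv2.minEnclosingCircle(P[:,:2].astype(np.float32))
            print(' px',ce[i].round(1),'n',st[i,4],'mean',P.mean(0).round(4),'zmed/max',np.median(P[:,2]).round(4),P[:,2].max().round(4),'encl',np.round(c,4),round(r,4))
for n,X in(('top',C),('scene',S)):
    print(n,'lids');comps(X,.093,.112,(.4,.75),(-.4,.4))
    print(n,'muddlers');comps(X,.155,.26,(.15,.6),(-.45,-.1))
    print(n,'stand');comps(X,.048,.064,(.2,.6),(-.5,-.15))
    print(n,'saucer rim');comps(X,.011,.03,(.3,.6),(.1,.4),60)
    print(n,'all tall');comps(X,.03,.4,(.28,.8),(-.6,.6),40)
E
```

```text
top lids
 px [385.3 121.9] n 275 mean [ 0.6468 -0.3417  0.1095] zmed/max 0.1102 0.112 encl [ 0.6484 -0.3424] 0.0322
 px [128.1 126.8] n 26 mean [0.6427 0.3617 0.1041] zmed/max 0.1039 0.1117 encl [0.6493 0.3637] 0.015
 px [228.3 137.9] n 408 mean [0.6081 0.0838 0.1006] zmed/max 0.1006 0.1094 encl [0.6089 0.0841] 0.0322
 px [263.9 138. ] n 409 mean [ 0.6066 -0.013   0.1004] zmed/max 0.1005 0.1102 encl [ 0.6079 -0.0126] 0.0323
 px [299.6 137.8] n 411 mean [ 0.6062 -0.1098  0.1001] zmed/max 0.1003 0.1074 encl [ 0.6064 -0.1099] 0.0321
 px [193.8 140.5] n 427 mean [0.6022 0.1783 0.1004] zmed/max 0.1004 0.1098 encl [0.6029 0.1794] 0.0327
 px [117.5 148.9] n 81 mean [0.5819 0.3911 0.1031] zmed/max 0.1038 0.1119 encl [0.5844 0.3996] 0.0436
top muddlers
 px [428.7 146. ] n 184 mean [ 0.5725 -0.4404  0.1639] zmed/max 0.1644 0.1716 encl [ 0.5694 -0.4428] 0.0312
 px [357.  204.7] n 136 mean [ 0.4224 -0.2502  0.1651] zmed/max 0.1652 0.1737 encl [ 0.4224 -0.2513] 0.0166
 px [369.2 253.5] n 79 mean [ 0.2978 -0.2812  0.1581] zmed/max 0.1579 0.1626 encl [ 0.2981 -0.2814] 0.0156
 px [342.6 258.9] n 309
[... 5321 characters left out ...]
 zmed/max 0.042 0.0495 encl [0.4329 0.1059] 0.0274
 px [334.5 208.9] n 443 mean [ 0.5731 -0.2478  0.0691] zmed/max 0.0796 0.0891 encl [ 0.5835 -0.2449] 0.0337
 px [242.3 214.6] n 504 mean [ 0.4071 -0.0091  0.0557] zmed/max 0.0563 0.0783 encl [ 0.4131 -0.0081] 0.0514
 px [406.4 228.5] n 1844 mean [ 0.5564 -0.4748  0.1201] zmed/max 0.1298 0.1973 encl [ 0.5863 -0.4567] 0.0695
 px [309.4 246.9] n 1187 mean [ 0.3737 -0.2671  0.0912] zmed/max 0.0689 0.1713 encl [ 0.377  -0.2716] 0.0978
 px [277.5 233.2] n 296 mean [ 0.3393 -0.1808  0.1289] zmed/max 0.1194 0.2182 encl [ 0.3722 -0.1648] 0.1132
 px [389.7 286.7] n 2048 mean [ 0.3864 -0.502   0.0631] zmed/max 0.0668 0.0916 encl [ 0.3979 -0.4979] 0.088
```

```bash
python3 -m inch '1 0 0 -1 0 0 -.855; 1 0 0 -.8 0 0 -.855; 1 -.33 -.95 0 0 0 0;1 -.33 -.95 0 0 0 0;1 -.33 -.95 0 0 0 0;1 -.33 -.95 0 0 0 0;1 -.33 -.95 0 0 0 0;1 -.33 -.95 0 0 0 0;1 -.33 -.95 0 0 0 0;1 -.33 -.95 0 0 0 0'; python3 -m inch '1 -.33 -.95 0 0 0 0;1 -.33 -.95 0 0 0 0;1 -.33 -.95 0 0 0 0;1 -.33 -.95 0 0 0 0;1 -.33 -.95 0 0 0 0;1 -.33 -.95 0 0 0 0;1 -.33 -.95 0 0 0 0;1 -.33 -.95 0 0 0 0;1 -.33 -.95 0 0 0 0;1 -.33 -.95 0 0 0 0'
```

```text
time_s: 1.35
ee_pos: [0.2411, 0.2966, 0.2593]
eef_rot: [-3.141, -0.0, 3.141]
force: [0.9, -0.2, -0.2]
grip_width: 0.0938
grip_force: 0.0
time_s: 2.6
ee_pos: [0.34, 0.0116, 0.2593]
eef_rot: [3.142, -0.0, 3.141]
force: [-0.3, 0.1, 0.2]
grip_width: 0.0942
grip_force: 0.0
```

```bash
python3 -m inch '1 -.298 -.976 0 0 0 0;1 -.298 -.976 0 0 0 0;1 -.298 -.976 0 0 0 0;1 -.298 -.976 0 0 0 0;1 -.298 -.976 0 0 0 0;1 -.298 -.976 0 0 0 0;1 -.298 -.976 0 0 0 0;1 -.298 -.976 0 0 0 0;1 -.298 -.976 0 0 0 0;1 0 0 0 0 0 0'; python3 - <<'E'
from h import *
print(ctrl.get_obs()['qpos'].round(2))
t=snap('top');C=cloud(t)
m=(C[...,2]>.15)&(C[...,2]<.18)&(abs(C[...,0]-.42)<.04)&(abs(C[...,1]+.25)<.04)
print(m.sum(),C[m].mean(0) if m.any() else '')
t=snap('scene');C=cloud(t)
m=(C[...,2]>.09)&(C[...,2]<.18)&(abs(C[...,0]-.42)<.04)&(abs(C[...,1]+.25)<.04)
for lo in(.13,.14,.15,.163):
  k=m&(C[...,2]>lo)&(C[...,2]<lo+.01);print(lo,C[k].mean(0).round(4),C[k].min(0).round(4),C[k].max(0).round(4))
# gripper finger check: points just above tcp
cv2.imwrite('pics/a.png',cv2.resize(t['img'][120:320,200:420],(660,600)))
E
```

```text
time_s: 3.85
ee_pos: [0.4202, -0.252, 0.2587]
eef_rot: [3.141, -0.001, 3.14]
force: [-0.1, -0.3, 0.2]
grip_width: 0.0939
grip_force: 0.0
[-0.62  0.13  1.61 -0.    1.41 -2.18]
3 [ 0.43456169 -0.24202795  0.16001525]
0.13 [ 0.4103 -0.2554  0.1343] [ 0.4044 -0.2691  0.1302] [ 0.4213 -0.2366  0.1397]
0.14 [ 0.4102 -0.2585  0.1443] [ 0.4022 -0.268   0.1408] [ 0.4273 -0.2424  0.1497]
0.15 [ 0.4117 -0.2573  0.1552] [ 0.402  -0.2685  0.1502] [ 0.4302 -0.2387  0.1599]
0.163 [ 0.4184 -0.2527  0.1663] [ 0.4039 -0.2653  0.163 ] [ 0.4337 -0.2399  0.1698]
```

View pics/a.png

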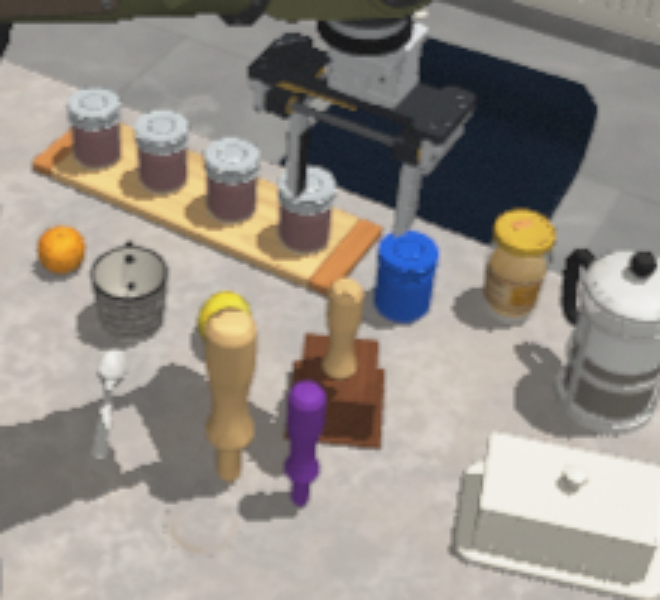

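The gripper is centred above the muddler head at (345, 290), with the fingers at (297, 150) and (407, 195). It is clear to descend.

```bash
python3 -m inch '1 0 0 .9 0 0 0;1 0 0 .9 0 0 0;1 0 0 .9 0 0 0;1 0 0 .9 0 0 0;1 0 0 .9 0 0 0;-1 0 0 0 0 0 0;-1 0 0 0 0 0 0;-1 0 0 0 0 0 0;-1 0 0 0 0 0 0;-1 0 0 0 0 0 0' 40;python3 -m inch '-1 0 0 0 0 0 0;-1 0 0 0 0 0 0'
```

```text
time_s: 5.2
ee_pos: [0.4204, -0.251, 0.1248]
eef_rot: [-3.141, 0.0, 3.141]
force: [0.3, -0.3, -0.3]
grip_width: 0.0473
grip_force: 0.0
time_s: 5.45
ee_pos: [0.4203, -0.2511, 0.1246]
eef_rot: [-3.141, 0.0, 3.141]
force: [-1.2, -1.5, 1.1]
grip_width: 0.0328
grip_force: 40.0
```

```bash
python3 -m inch '-1 0 0 -.4 0 0 0;-1 0 0 -.7 0 0 0;-1 0 0 -1 0 0 0;-1 0 0 -1 0 0 0;-1 0 0 -1 0 0 0;-1 0 0 -.4 0 0 0;-1 0 0 0 0 0 0'; python3 - <<'E'
from h import *
p=ctrl.get_obs()['ee_pos'];print(p)
t=snap('scene');C=cloud(t)
for lo in np.arange(p[2]-.12,p[2]+.02,.01):
  k=(C[...,2]>lo)&(C[...,2]<lo+.01)&(abs(C[...,0]-.42)<.03)&(abs(C[...,1]+.25)<.03)
  if k.sum()>3:print(round(lo-p[2],3),k.sum(),(C[k].mean(0)-p).round(4),(C[k].min(0)-p).round(4),(C[k].max(0)-p).round(4))
cv2.imwrite('pics/b.png',cv2.resize(t['img'][120:320,200:420],(660,600)))
E
```

```text
time_s: 6.32
ee_pos: [0.4204, -0.251, 0.2597]
eef_rot: [-3.141, 0.001, 3.141]
force: [-0.1, 0.5, -1.8]
grip_width: 0.0325
grip_force: 40.0
[ 0.42036233 -0.25098774  0.25967438]
-0.12 4 [-0.0025  0.0004 -0.1114] [-0.0048 -0.0058 -0.1148] [ 0.0022  0.0063 -0.1101]
-0.11 13 [-0.0055 -0.001  -0.1042] [-0.0078 -0.0073 -0.1099] [-0.0017  0.0058 -0.1001]
-0.1 18 [-0.0045 -0.0009 -0.0948] [-0.0086 -0.0069 -0.0997] [ 0.0053  0.0087 -0.0901]
-0.09 17 [-0.0042 -0.0003 -0.085 ] [-0.0098 -0.007  -0.0898] [ 0.003   0.0082 -0.0807]
-0.08 6 [-0.0044 -0.0023 -0.0782] [-0.0094 -0.0074 -0.0799] [ 0.0003  0.0031 -0.0745]
-0.07 28 [-0.0089 -0.0038 -0.064 ] [-0.0151 -0.0146 -0.07  ] [ 0.0072  0.0153 -0.06  ]
-0.06 43 [-0.0077 -0.0016 -0.0554] [-0.0162 -0.0126 -0.0596] [ 0.009   0.0144 -0.0504]
-0.05 27 [-0.0068 -0.0029 -0.045 ] [-0.0128 -0.0112 -0.05  ] [ 0.0026  0.0096 -0.04  ]
-0.04 24 [-0.0073 -0.0012 -0.0349] [-0.0115 -0.0116 -0.0399] [ 0.0006  0.0113 -0.0303]
-0.03 23 [-0.0068 -0.0022 -0.0256] [-0.0115 -0.0105 -0.03  ] [ 0.0051  0.011  -0.0207]
-0.02 23 [-0.009  -0.003  -0.0149] [-0.0137 -0.0121 -0.0196] [-0.0005  0.0101 -0.0103]
-0.01 27 [-0.0111  0.0003 -0.0047] [-0.0149 -0.0118 -0.0097] [-0.0061  0.0209 -0.0002]
0.0 45 [-0.0115  0.0023  0.0054] [-0.0158 -0.0218  0.0003] [-0.0052  0.029   0.0098]
0.01 73 [-0.0096 -0.0028  0.0151] [-0.0182 -0.027   0.0102] [0.0057 0.0305 0.02  ]
0.02 62 [-0.0103 -0.0017  0.025 ] [-0.0161 -0.0271  0.0204] [0.0059 0.03   0.0298]
```

View pics/b.png

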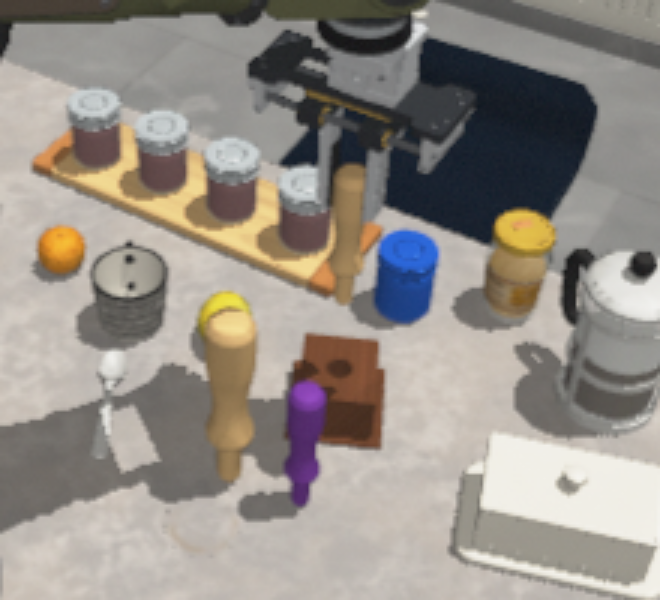

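The muddler hangs upright at (347, 240), held at its head. The stand's hole is now visible at (340, 368).

```bash
python3 -m inch '-1 -.401 .957 0 0 0 0;-1 -.401 .957 0 0 0 0;-1 -.401 .957 0 0 0 0;-1 -.401 .957 0 0 0 0;-1 -.401 .957 0 0 0 0;-1 -.401 .957 0 0 0 0;-1 -.401 .957 0 0 0 0;-1 -.401 .957 0 0 0 0;-1 -.401 .957 0 0 0 0;-1 -.401 .957 0 0 0 0' >/dev/null;python3 -m inch '-1 -.401 .957 0 0 0 0;-1 -.401 .957 0 0 0 0;-1 -.401 .957 0 0 0 0;-1 -.401 .957 0 0 0 0;-1 -.401 .957 0 0 0 0;-1 0 0 0 0 0 0'; python3 - <<'E'
from h import *
p=ctrl.get_obs()['ee_pos'];print(p,ctrl.get_obs()['force'])
t=snap('scene');C=cloud(t)
for lo in np.arange(p[2]-.12,p[2]-.07,.01):
  k=(C[...,2]>lo)&(C[...,2]<lo+.01)&(abs(C[...,0]-p[0])<.03)&(abs(C[...,1]-p[1])<.03)
  if k.sum()>3:print(round(lo-p[2],3),k.sum(),(C[k].mean(0)-p).round(4),(C[k].min(0)-p).round(4),(C[k].max(0)-p).round(4))
cv2.imwrite('pics/c.png',cv2.resize(t['img'][100:220,190:350],(800,600)))
# stand hole from scene: low/dark spot in the top at z .056
k=(abs(C[...,0]-.42)<.03)&(abs(C[...,1]+.25)<.03)&(C[...,2]<.053)&(C[...,2]>-.01)
print('hole scene',k.sum(),np.argwhere(k).mean(0))
c=snap('top');D=cloud(c)
k=(abs(D[...,0]-.42)<.025)&(abs(D[...,1]+.25)<.025)&(D[...,2]<.05)
v,u=np.argwhere(k).mean(0);print('hole top',k.sum(),u,v,world(c,u,v,.056))
E
```

```text
time_s: 8.38
ee_pos: [0.6007, 0.181, 0.2572]
eef_rot: [-3.141, -0.003, -3.14]
force: [-0.0, -0.4, -1.2]
grip_width: 0.0327
grip_force: 40.0
[0.60070319 0.18104004 0.25719866] [-0.03972018 -0.37711715 -1.22018638]
-0.11 11 [-0.0051 -0.0012 -0.1056] [-0.0107 -0.0062 -0.1099] [ 0.001   0.0053 -0.1014]
-0.1 12 [-0.005  -0.0005 -0.0957] [-0.0113 -0.0077 -0.0995] [ 0.0022  0.0091 -0.0919]
-0.09 13 [-0.0057 -0.0023 -0.0848] [-0.0119 -0.0085 -0.0899] [-0.0011  0.0062 -0.0805]
-0.08 9 [-0.0055 -0.0047 -0.0757] [-0.0102 -0.0117 -0.079 ] [ 0.0035  0.0016 -0.0721]
hole scene 53 [243.24528302 312.41509434]
hole top 61 350.08196721311475 205.70491803278688 [ 0.42243224 -0.25051428  0.056     ]
```

View pics/c.png

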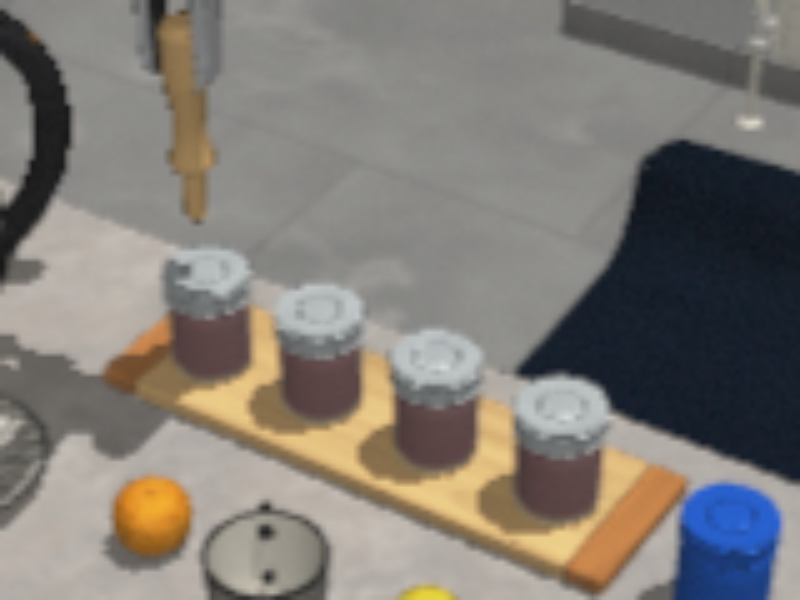

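The tip at (193, 215) hangs above jar 1's lid at (208, 270) in the crop. I'll descend to just above it and then press in small steps.

```bash
python3 -m inch '-1 0 -.02 .6 0 0 0;-1 0 -.02 .5 0 0 0;-1 0 0 0 0 0 0'; for i in 1; do python3 -m inch '-1 0 0 .07 0 0 0;-1 0 0 0 0 0 0'; python3 -m inch '-1 0 0 .07 0 0 0;-1 0 0 0 0 0 0';python3 -m inch '-1 0 0 .05 0 0 0;-1 0 0 0 0 0 0';done
```

```text
time_s: 8.85
ee_pos: [0.6004, 0.1777, 0.2251]
eef_rot: [-3.141, -0.002, 3.141]
force: [0.6, 0.0, -1.0]
grip_width: 0.0328
grip_force: 40.0
time_s: 9.1
ee_pos: [0.601, 0.1784, 0.2248]
eef_rot: [3.141, 0.001, 3.141]
force: [-0.6, -0.0, -0.6]
grip_width: 0.0326
grip_force: 40.0
time_s: 9.35
ee_pos: [0.6009, 0.1784, 0.2222]
eef_rot: [-3.142, -0.0, 3.141]
force: [-1.0, 0.7, 0.1]
grip_width: 0.0326
grip_force: 40.0
time_s: 9.6
ee_pos: [0.6009, 0.1784, 0.2206]
eef_rot: [-3.142, -0.0, 3.141]
force: [-0.2, -0.6, -0.6]
grip_width: 0.0327
grip_force: 40.0
```

```bash
for i in 1; do python3 -m inch '-1 0 .05 .07 0 0 0;-1 0 0 0 0 0 0'; python3 -m inch '-1 0 0 .06 0 0 0;-1 0 0 0 0 0 0';python3 -m inch '-1 0 0 .04 0 0 0;-1 0 0 0 0 0 0';done | egrep 'pos|force: \['
```

```text
ee_pos: [0.6008, 0.18, 0.2184]
force: [-0.0, -0.5, -1.3]
ee_pos: [0.6008, 0.1799, 0.2167]
force: [0.0, -1.0, -0.7]
ee_pos: [0.6009, 0.1799, 0.2158]
force: [0.0, -0.3, 0.4]
```

```bash
for i in 1; do python3 -m inch '-1 0 0 .03 0 0 0;-1 0 0 0 0 0 0'; python3 -m inch '-1 0 0 .03 0 0 0;-1 0 0 0 0 0 0';done | egrep 'pos|force: \['
```

```text
ee_pos: [0.601, 0.1799, 0.2152]
force: [-1.1, -0.8, 5.2]
ee_pos: [0.6011, 0.1799, 0.2148]
force: [-1.6, -1.0, 7.9]
```

```bash
for i in 1; do python3 -m inch '-1 0 0 .03 0 0 0;-1 0 0 0 0 0 0'; python3 -m inch '-1 0 0 -1 0 0 0;-1 0 0 -.1 0 0 0;-1 0 0 0 0 0 0';done | egrep 'time|pos|force: \['; python3 - <<'E'
from h import *
c=snap('top');C=cloud(c)
for y in(.18,.083,-.013,-.1095):
  d=np.hypot(C[...,0]-.606+(y>.1)*.004,C[...,1]-y)
  a=C[(d<.011)&(C[...,2]>.08)&(C[...,2]<.11)];b=C[(d<.028)&(d>.018)&(C[...,2]>.08)&(C[...,2]<.11)];print(y,len(a),len(b),np.median(a[:,2]) if len(a) else 0,np.median(b[:,2]) if len(b) else 0)
E
```

```text
time_s: 11.1
ee_pos: [0.6013, 0.1799, 0.2144]
force: [-1.5, -0.7, 10.3]
time_s: 11.48
ee_pos: [0.6007, 0.1798, 0.2449]
force: [-0.0, -0.2, -1.5]
0.18 18 60 0.10083242530121936 0.10048502773913356
0.083 52 205 0.10214866943889694 0.10006304579825523
-0.013 48 200 0.1013588328355845 0.10089372584741993
-0.1095 50 193 0.10081658356462662 0.10033870043383782
```

```bash
python3 -m inch '-1 -.05 -.8 0 0 0 0;-1 -.05 -.8 0 0 0 0;-1 -.05 -.8 0 0 0 0;-1 -.04 -.8 0 0 0 0;-1 0 0 .6 0 0 0;-1 0 0 .3 0 0 0;-1 0 0 0 0 0 0;-1 0 0 .04 0 0 0;-1 0 0 0 0 0 0'|egrep 'pos|force: \['; for i in 1; do python3 -m inch '-1 0 0 .03 0 0 0;-1 0 0 0 0 0 0'; python3 -m inch '-1 0 0 .03 0 0 0;-1 0 0 0 0 0 0';done | egrep 'pos|force: \['
```

```text
ee_pos: [0.6066, 0.0842, 0.218]
force: [-0.3, -0.1, -1.5]
ee_pos: [0.6066, 0.0839, 0.2169]
force: [-0.2, -0.8, -1.8]
ee_pos: [0.6065, 0.0838, 0.2159]
force: [0.4, 0.5, -1.3]
```

```bash
for i in 1; do python3 -m inch '-1 0 0 .03 0 0 0;-1 0 0 0 0 0 0'; python3 -m inch '-1 0 0 .03 0 0 0;-1 0 0 0 0 0 0';python3 -m inch '-1 0 0 .03 0 0 0;-1 0 0 0 0 0 0'; done | egrep 'pos|force: \['
```

```text
ee_pos: [0.6067, 0.0839, 0.2155]
force: [-0.7, 0.0, 2.5]
ee_pos: [0.6068, 0.0839, 0.2149]
force: [-1.8, -0.8, 6.7]
ee_pos: [0.6069, 0.0839, 0.2146]
force: [-2.8, -0.5, 9.9]
```

```bash
python3 -m inch '-1 0 0 -1 0 0 0;-1 0 -.8 -.1 0 0 0;-1 0 -.8 0 0 0 0;-1 .03 -.8 0 0 0 0;-1 0 -.82 0 0 0 0;-1 0 0 .6 0 0 0;-1 0 0 .3 0 0 0;-1 0 0 0 0 0 0;-1 0 0 .04 0 0 0;-1 0 0 0 0 0 0'|egrep 'pos|force: \['; for i in 1; do python3 -m inch '-1 0 0 .03 0 0 0;-1 0 0 0 0 0 0'; python3 -m inch '-1 0 0 .03 0 0 0;-1 0 0 0 0 0 0';done | egrep 'pos|force: \['
```

```text
ee_pos: [0.6057, -0.0124, 0.2183]
force: [0.7, -0.3, -1.1]
ee_pos: [0.6056, -0.0127, 0.2172]
force: [0.0, -0.1, -0.7]
ee_pos: [0.6057, -0.0127, 0.2163]
force: [0.2, -1.0, 0.1]
```

```bash
for i in 1; do python3 -m inch '-1 0 0 .03 0 0 0;-1 0 0 0 0 0 0'; python3 -m inch '-1 0 0 .03 0 0 0;-1 0 0 0 0 0 0';python3 -m inch '-1 0 0 .03 0 0 0;-1 0 0 0 0 0 0'; done | egrep 'pos|force: \['
```

```text
ee_pos: [0.6057, -0.0127, 0.2155]
force: [-0.1, -1.0, 0.7]
ee_pos: [0.6056, -0.0127, 0.2144]
force: [-0.2, 0.4, 1.9]
ee_pos: [0.6056, -0.0127, 0.2135]
force: [0.8, -1.2, 1.4]
```

```bash
for i in 1; do python3 -m inch '-1 0 0 .04 0 0 0;-1 0 0 0 0 0 0'; python3 -m inch '-1 0 0 .04 0 0 0;-1 0 0 0 0 0 0';python3 -m inch '-1 0 0 .04 0 0 0;-1 0 0 0 0 0 0'; done | egrep 'pos|force: \['
```

```text
ee_pos: [0.6056, -0.0127, 0.2122]
force: [-0.5, -0.5, 0.4]
ee_pos: [0.6056, -0.0127, 0.211]
force: [-0.1, 0.4, 1.4]
ee_pos: [0.6056, -0.0127, 0.2098]
force: [0.1, 0.3, -0.0]
```

```bash
for i in 1; do python3 -m inch '-1 0 0 .03 0 0 0;-1 0 0 0 0 0 0'; python3 -m inch '-1 0 0 .03 0 0 0;-1 0 0 0 0 0 0'; done | egrep 'pos|force: \['
```

```text
ee_pos: [0.6057, -0.0127, 0.2093]
force: [-0.1, -0.1, 4.8]
ee_pos: [0.6058, -0.0127, 0.2088]
force: [-1.0, -0.0, 7.6]
```

Jar 3's lid clicked in by about 6 mm, so it is the unsealed one. The task says to press each lid, so I'll press jar 4 as well.

```bash
python3 -m inch '-1 0 0 -1 0 0 0;-1 0 -.8 -.3 0 0 0;-1 0 -.8 0 0 0 0;-1 0 -.8 0 0 0 0;-1 0 -.82 0 0 0 0;-1 0 0 .6 0 0 0;-1 0 0 .3 0 0 0;-1 0 0 0 0 0 0;-1 0 0 .04 0 0 0;-1 0 0 0 0 0 0'|egrep 'pos|force: \['; for i in 1; do python3 -m inch '-1 0 0 .03 0 0 0;-1 0 0 0 0 0 0'; python3 -m inch '-1 0 0 .03 0 0 0;-1 0 0 0 0 0 0';done | egrep 'pos|force: \['
```

```text
ee_pos: [0.6057, -0.109, 0.2193]
force: [-0.5, 0.3, -1.1]
ee_pos: [0.6056, -0.1093, 0.2181]
force: [-1.2, -0.2, -1.1]
ee_pos: [0.6055, -0.1093, 0.217]
force: [-0.5, 0.1, -1.3]
```

```bash
for i in 1; do python3 -m inch '-1 0 0 .04 0 0 0;-1 0 0 0 0 0 0'; python3 -m inch '-1 0 0 .03 0 0 0;-1 0 0 0 0 0 0';python3 -m inch '-1 0 0 .03 0 0 0;-1 0 0 0 0 0 0'; done | egrep 'pos|force: \['
```

```text
ee_pos: [0.6056, -0.1093, 0.216]
force: [0.1, -0.4, 0.2]
ee_pos: [0.6057, -0.1093, 0.2154]
force: [-0.5, 0.1, 2.9]
ee_pos: [0.6058, -0.1093, 0.2149]
force: [-2.1, 0.1, 6.8]
```

```bash
python3 -m inch '-1 0 0 .03 0 0 0;-1 0 0 0 0 0 0'|egrep 'pos|force: \[';python3 -m inch '-1 0 0 -1 0 0 0;-1 .8 -.6 -.5 0 0 0;-1 .8 -.6 0 0 0 0;-1 .8 -.6 0 0 0 0;-1 .8 -.6 0 0 0 0;-1 .8 -.6 0 0 0 0;-1 .8 -.6 0 0 0 0;-1 .8 -.6 0 0 0 0;-1 .57 -.53 0 0 0 0;-1 0 0 0 0 0 0'; python3 - <<'E'
from h import *
p=ctrl.get_obs()['ee_pos'];print(p)
C=cloud(snap('scene'))
for y in(.18,.083,-.013,-.1095):
  d=np.hypot(C[...,0]-.6035+(y>.1)*.004,C[...,1]-y)
  a=C[(d<.011)&(C[...,2]>.08)&(C[...,2]<.11)];print(y,np.median(a[:,2]) if len(a) else 0)
for lo in np.arange(p[2]-.12,p[2]-.07,.01):
  k=(C[...,2]>lo)&(C[...,2]<lo+.01)&(abs(C[...,0]-p[0])<.03)&(abs(C[...,1]-p[1])<.03)
  if k.sum()>3:print(round(lo-p[2],3),k.sum(),(C[k].mean(0)-p).round(4),(C[k].min(0)-p).round(4),(C[k].max(0)-p).round(4))
E
```

```text
ee_pos: [0.6059, -0.1093, 0.2145]
force: [-0.8, 0.3, 10.4]
time_s: 21.65
ee_pos: [0.4197, -0.2517, 0.2581]
eef_rot: [3.142, -0.0, 3.139]
force: [0.3, 0.6, -0.3]
grip_width: 0.0327
grip_force: 40.0
[ 0.41973562 -0.25174519  0.25811959]
0.18 0.10001651529221266
0.083 0.09946304420598212
-0.013 0.09426267220737261
-0.1095 0.09986368509025742
-0.11 16 [-0.0046 -0.0004 -0.1041] [-0.0089 -0.0063 -0.1089] [ 0.0011  0.0071 -0.1008]
-0.1 14 [-0.0036 -0.0005 -0.0953] [-0.0091 -0.0062 -0.0992] [ 0.0066  0.0082 -0.0909]
-0.09 17 [-0.0049 -0.0006 -0.0854] [-0.0097 -0.0081 -0.0897] [ 0.0033  0.0084 -0.0807]
-0.08 10 [-0.0047 -0.0008 -0.0776] [-0.0101 -0.0079 -0.08  ] [-0.0006  0.0094 -0.071 ]
```

```bash
python3 -m inch '-1 -.03 .02 .7 0 0 0;-1 0 0 .7 0 0 0;-1 0 0 .7 0 0 0;-1 0 0 .7 0 0 0;-1 0 0 .7 0 0 0;-1 0 0 .5 0 0 0;-1 0 0 .25 0 0 0;-1 0 0 0 0 0 0'
```

```text
time_s: 22.7
ee_pos: [0.4214, -0.2503, 0.1305]
eef_rot: [3.141, -0.0, 3.141]
force: [0.4, -0.2, -0.8]
grip_width: 0.0329
grip_force: 40.0
```

Free of contact, so it's in the hole. I'll lower the remaining ~6 mm until the shoulder touches.

```bash
python3 -m inch '-1 .02 -.02 .13 0 0 0;-1 0 0 .03 0 0 0;-1 0 0 0 0 0 0'|egrep 'pos|force: \[';python3 -m inch '-1 0 0 .03 0 0 0;-1 0 0 0 0 0 0'|egrep 'pos|force: \['
```

```text
ee_pos: [0.4208, -0.2511, 0.1261]
force: [0.1, 0.7, -0.2]
ee_pos: [0.4208, -0.2511, 0.125]
force: [0.3, -0.3, -0.9]
```

```bash
python3 -m inch '-1 0 0 .02 0 0 0;-1 0 0 0 0 0 0'|egrep 'pos|force: \[';python3 -m inch '-1 0 0 .02 0 0 0;-1 0 0 0 0 0 0'|egrep 'pos|force: \['
```

```text
ee_pos: [0.4208, -0.2512, 0.1246]
force: [0.3, 0.5, 1.0]
ee_pos: [0.4209, -0.2513, 0.1245]
force: [-2.0, 1.0, 8.9]
```

```bash
python3 -m inch '-1 0 0 -.02 0 0 0;1 0 0 0 0 0 0;1 0 0 0 0 0 0;1 0 0 0 0 0 0;1 0 0 0 0 0 0;1 0 0 -.4 0 0 0;1 0 0 -1 0 0 0;1 0 0 -1 0 0 0;1 0 0 -1 0 0 0;1 0 0 -1 0 0 0'; python3 - <<'E'
from h import *
t=snap('scene');C=cloud(t)
k=(C[...,2]>.158)&(C[...,2]<.18)&(abs(C[...,0]-.42)<.04)&(abs(C[...,1]+.25)<.04);P=C[k]
print(k.sum(),P.mean(0),P[:,2].max())
E
```

```text
time_s: 25.08
ee_pos: [0.4206, -0.2511, 0.2584]
eef_rot: [-3.141, 0.001, 3.141]
force: [0.2, -1.1, -0.7]
grip_width: 0.0938
grip_force: 0.0
85 [ 0.41777738 -0.25117269  0.1639409 ] 0.17067679923704263
```

```bash
python3 -m inch '1 -.7 .88 0 0 0 0;1 -.7 .88 0 0 0 0;1 -.7 .88 0 0 0 0;1 -.7 .88 0 0 0 0;1 -.7 .88 0 0 0 0;1 -.7 .88 0 0 0 0;1 -.7 .88 0 0 0 0;1 -.7 .88 0 0 0 0;1 -.57 .9 0 0 0 0;1 0 0 0 0 0 1' >/dev/null;  python3 -m inch '1 0 0 0 0 0 1;1 0 0 0 0 0 1;1 0 0 0 0 0 1;1 0 0 0 0 0 1;1 0 0 0 0 0 1;1 0 0 0 0 0 1;1 0 0 0 0 0 1;1 0 0 0 0 0 1;1 0 0 0 0 0 0'
```

```text
time_s: 27.5
ee_pos: [0.6059, -0.013, 0.257]
eef_rot: [3.141, 0.0, 1.572]
force: [0.1, -0.1, -0.7]
grip_width: 0.0941
grip_force: 0.0
```

```bash
python3 -m inch '1 0 0 .9 0 0 0;1 0 0 .9 0 0 0;1 0 0 .9 0 0 0;1 0 0 .9 0 0 0;1 0 0 .9 0 0 0;1 0 0 .9 0 0 0;1 0 0 .9 0 0 0;1 0 0 .9 0 0 0;1 0 0 0 0 0 0' 30;  python3 -m inch '-1 0 0 0 0 0 0;-1 0 0 0 0 0 0;-1 0 0 0 0 0 0;-1 0 0 0 0 0 0;-1 0 0 0 0 0 0;-1 0 0 0 0 0 0' 30
```

```text
time_s: 28.62
ee_pos: [0.605, -0.0129, 0.0391]
eef_rot: [-3.138, -0.0, 1.574]
force: [0.2, -0.5, 0.8]
grip_width: 0.0943
grip_force: 0.0
time_s: 29.38
ee_pos: [0.6066, -0.0131, 0.0412]
eef_rot: [3.14, 0.0, 1.571]
force: [4.1, 0.8, 5.3]
grip_width: 0.062
grip_force: 30.0
```

```bash
python3 -m inch '-1 0 0 -.3 0 0 0;-1 0 0 -.5 0 0 0;-1 0 0 -.9 0 0 0;-1 0 0 -.9 0 0 0;-1 0 0 -.9 0 0 0;-1 0 0 -.7 0 0 0;-1 0 0 0 0 0 0'; python3 - <<'E'
from h import *
for n,f in(('top',0),('scene',0)):
  c=snap(n);C=cloud(c)
  d=np.hypot(C[...,0]-.414,C[...,1]-.276)
  m=((d<.1)&(C[...,2]>.0035)&(C[...,2]<.03)).astype(np.uint8)
  n_,l,st,ce=cv2.connectedComponentsWithStats(m);i=1+st[1:,4].argmax()
  P=C[l==i];print(n,len(P))
  # rim: max-z ring; angular-bin outermost points, circle fit
  P=P[P[:,2]>.013];q=P[:,:2]-[.414,.276];a=np.arctan2(q[:,1],q[:,0]);b=np.floor(a/(np.pi/18)).astype(int)
  E=np.array([P[b==k][np.hypot(*q[b==k].T).argmax(),:2] for k in set(b)])
  A=np.c_[2*E,np.ones(len(E))];s=np.linalg.lstsq(A,(E**2).sum(1),rcond=None)[0];print('rim fit',len(E),s[:2],np.sqrt(s[2]+s[:2]@s[:2]))
  F=C[(d<.025)];print('flat z',np.median(F[:,2]))
t=snap('scene');cv2.imwrite('pics/d.png',cv2.resize(t['img'][80:320,120:440],(800,600)))
E
```

```text
time_s: 30.25
ee_pos: [0.6064, -0.013, 0.1684]
eef_rot: [3.139, 0.0, 1.571]
force: [0.5, -0.9, -3.2]
grip_width: 0.0624
grip_force: 30.0
top 2274
rim fit 36 [0.41278259 0.27680486] 0.07722723553397629
flat z 0.0067215493180188554
scene 938
rim fit 36 [0.41081933 0.27648223] 0.07661359797708484
flat z 0.004986457446280036
```

View pics/d.png

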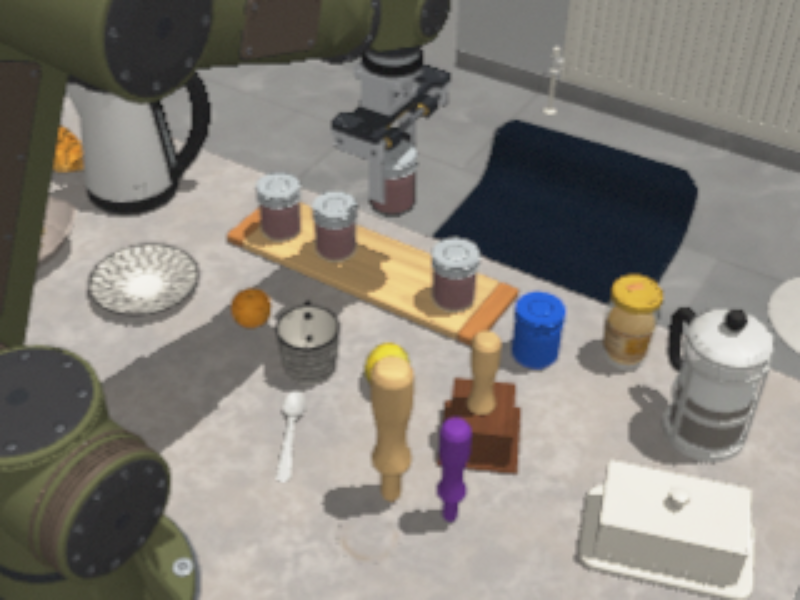

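Jar 3 is held upright at (395, 185). The muddler is back in its stand at (485, 375), and the saucer at (145, 282) is clear.

```bash
python3 -m inch '-1 .9 -.6 0 0 0 0;-1 .98 -.65 0 0 0 0;-1 .98 -.65 0 0 0 0;-1 .98 -.65 0 0 0 0;-1 .98 -.65 0 0 0 0;-1 .98 -.65 0 0 0 0;-1 .98 -.65 0 0 0 0;-1 .98 -.65 0 0 0 0;-1 .98 -.65 0 0 0 0;-1 .92 -.66 0 0 0 0'>/dev/null; python3 -m inch '-1 0 0 .8 0 0 0;-1 0 0 .8 0 0 0;-1 0 0 .8 0 0 0;-1 0 0 .8 0 0 0;-1 0 0 .6 0 0 0;-1 0 0 .2 0 0 0;-1 0 0 0 0 0 0;-1 0 0 0 0 0 0'
```

```text
time_s: 32.65
ee_pos: [0.4125, 0.277, 0.047]
eef_rot: [3.141, -0.0, 1.57]
force: [0.2, 0.1, -1.8]
grip_width: 0.0623
grip_force: 30.0
```

```bash
python3 -m inch '-1 0 0 .35 0 0 0;-1 0 0 .1 0 0 0;-1 0 0 0 0 0 0'|egrep 'pos|force: \['; python3 -m inch '-1 0 0 .04 0 0 0;-1 0 0 0 0 0 0'|egrep 'pos|force: \['; python3 -m inch '-1 0 0 .04 0 0 0;-1 0 0 0 0 0 0'|egrep 'pos|force: \['
```

```text
ee_pos: [0.4121, 0.2768, 0.0326]
force: [1.4, 0.1, -2.5]
ee_pos: [0.4123, 0.2769, 0.0318]
force: [0.7, -0.2, -3.2]
ee_pos: [0.4122, 0.2768, 0.0305]
force: [0.5, -0.5, -2.7]
```

```bash
python3 -m inch '-1 0 0 .02 0 0 0;-1 0 0 0 0 0 0'|egrep 'pos|force: \['; python3 -m inch '-1 0 0 .02 0 0 0;-1 0 0 0 0 0 0'|egrep 'pos|force: \['
```

```text
ee_pos: [0.4123, 0.2769, 0.0303]
force: [-2.4, -1.0, 4.7]
ee_pos: [0.4124, 0.277, 0.0303]
force: [-4.2, -3.3, 13.5]
```

Seated. Release and retreat upward.

```bash
python3 -m inch '-1 0 0 -.02 0 0 0;1 0 0 0 0 0 0;1 0 0 0 0 0 0;1 0 0 0 0 0 0;1 0 0 0 0 0 0;1 0 0 -.4 0 0 0;1 0 0 -1 0 0 0;1 0 0 -1 0 0 0;1 0 0 -1 0 0 0;1 0 0 -1 0 0 0'; python3 -m inch '1 0 0 -1 0 0 0;1 0 -.6 -1 0 0 0;1 -.9 -.3 0 0 0 0;1 -.9 -.3 0 0 0 0;1 -.9 -.3 0 0 0 0;1 -.9 0 0 0 0 0;1 -.9 0 0 0 0 0;1 0 0 0 0 0 0'; python3 - <<'E'
from h import *
for n in('top','scene'):
  c=snap(n);C=cloud(c);m=(abs(C[...,0]-.41)<.05)&(abs(C[...,1]-.277)<.05)&(C[...,2]>.075)&(C[...,2]<.12)
  P=C[m];print(n,len(P),P.mean(0).round(4),np.round(cv2.minEnclosingCircle(P[:,:2].astype(np.float32))[0],4),np.median(P[:,2]))
cv2.imwrite('pics/e.png',cv2.resize(c['img'],(800,600)))
E
```

```text
time_s: 35.28
ee_pos: [0.4122, 0.2768, 0.1638]
eef_rot: [3.141, -0.0, 1.57]
force: [-0.7, 0.7, -0.5]
grip_width: 0.0941
grip_force: 0.0
time_s: 36.28
ee_pos: [0.3672, 0.1409, 0.2228]
eef_rot: [3.14, -0.0, 1.568]
force: [1.2, 0.1, 0.0]
grip_width: 0.094
grip_force: 0.0
top 328 [0.4179 0.2781 0.0882] [0.4137 0.2773] 0.08904071527233409
scene 201 [0.4034 0.2739 0.0862] [0.411 0.278] 0.08726761667585158
```

View pics/e.png

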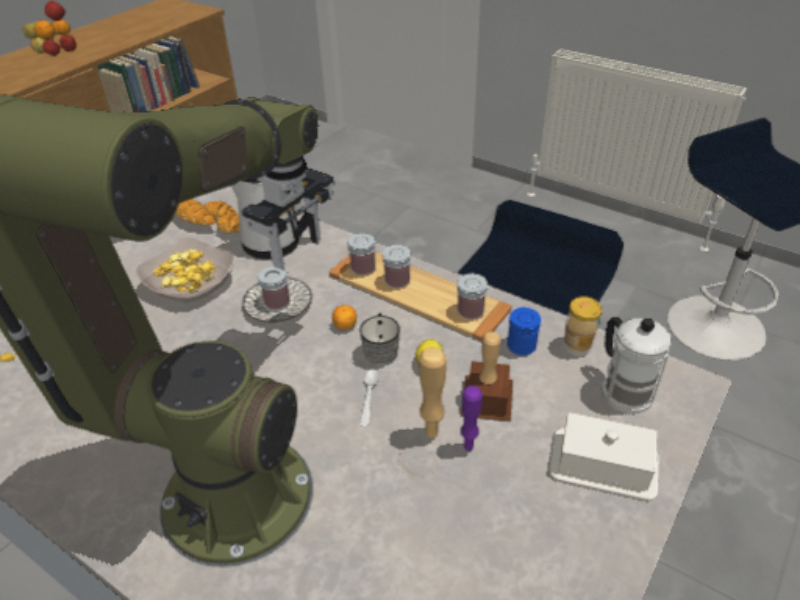

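The final view shows the jar upright in the middle of the saucer (275, 290), the muddler in its stand (490, 365) and the other three jars still in place.

```bash
python3 -c "
from station import ticket
print(ticket.hand_in())"
```

```text
the job is handed in; nothing more can be done
None
```

The job is handed in: I pressed all four lids from left to right, jar 3's lid clicked in about 6 mm and stayed in (the other three stayed firm at about 10 N), the muddler is back in its stand, and jar 3 stands upright in the middle of the saucer.

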